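# Open the spring mould clamp for demoulding

## Robot

A 7-joint arm with a two-finger parallel gripper is mounted at the origin on the work surface. World frame = base frame: x ahead of the robot, y to its left, z up, the work surface at z = 0. Lengths are in mm, angles in rad, forces in N, time in s.
With the tool pointing down it reaches from about 425 to 1025 mm from the base axis. Payload 9.4 kg.
Tool frame: the origin (TCP) lies at the very end of the fingers, on their centre line; the grasp point (between the pads) lies 19 mm behind it; z points along the fingers, y is the line along which they close (so a half turn about z gives the same grasp; the last joint's range is limited). The gripper opens to 93 mm and grips with 3 to 60 N. Pads are 15 mm wide; open, the fingers measure 128 mm over their backs; the gripper's body (75 mm by 188 mm) begins 65 mm behind the grasp point.
Start: joints at [-1.295, 0.599, -0.003, 1.599, 0.002, 0.943, -0.08], TCP at [250.511, 680.344, 218.618] pointing down, gripper open.
Joint ranges: [-2.57, 2.57], [-0.35, 1.97], [-1.29, 1.29], [0.11, 2.56], [-1.05, 4.19], [0.11, 1.86], [-2.63, 2.63]. Speed limits (rad/s): [2.22, 2.22, 3.01, 3.01, 3.14, 3.14, 3.14].

## Interface

Orientations are given as a unit quaternion [x, y, z, w].
In Python, from cell import robot gives the robot as it stands. The module is installed in compiled form; this text tells all that it offers.
- The arm moves only by the tool play_rows, never from a script. Its argument "commands" is a list of rows, each an object with "hand": the closure, from 0 (fully open) to 1 (shut); "xyz": the shift along the tool's x, y, z each as a share of 2.5 cm, from -1 to 1, a list of three; "rot": the turn, a rotation vector about the tool's x, y, z each as a share of 0.12 rad, from -1 to 1, a list of three. A call has 1 to 20 rows; each row shifts and turns the commanded pose from where the row before left it, along the tool's axes as they then stand; what a row does not reach is not made up. A row lasts 1/8 s, in which the tool goes at most 62.5 mm and 10.7 degrees, less where a joint would pass 70% of its speed; a pose out of reach is approached as far as the arm can. A call with a number of a shift or a turn outside -1 to 1 is refused whole. A call with a gripper value outside its range is refused whole. The fingers move at their own pace and stop on an object; "squeeze" is the grip in N (left out, the last holds). Time passes only in rows, so rows that do not move let the fingers close. It gives the time, the measured TCP pose, the force, the opening and the grip force at its end, in the units of the state.
- robot.read_state(): the state, without advancing time (a new reading comes with each control period).
- robot.get_image(name): name is "side" or "top"; returns a dict with "image" (400x640x3 uint8, red, green, blue), "z_map" (400x640 float32, mm along the optical axis (not along the pixel's ray), 0 where there is no reading), "intrinsics" (3x3 intrinsics, pixels), "dist" ([k1, k2, p1, p2, k3] as OpenCV has them; the pictures are not rectified), "rvec" (rotation vector, rad) and "tvec" (3), from world to camera coordinates, as OpenCV has them. Camera axes: x right, y down, z forward; pixel columns grow to the right and rows downward; lengths in mm; the calibration is good to about 2 mm. A picture is of the moment at which its call begins.
- robot.close_job(): hands the job in; it is judged then, once.
Trained networks look in a picture, given as the dict that the camera call returned (one of the last four; its "shot" number tells which), for a name from the list of things; names that differ only in an ending like _2 or _b are one class to them, and where a whole thing is asked for, a point or a joint stands for the part that bears it (a point fixed in the world has none). Each returns a list of dicts, best first, with "p" (0 to 1); they miss things now and then, are a little off and sometimes report something else, mostly with a low value. They report only what shows in the picture. A call takes as long as a camera call. They do not tell look-alikes from the thing itself.
- robot.boxes_of(picture, query): "box" ([centre column, centre row, width, height] in pixels, round what is visible of it).
- robot.trace(picture, query): "pixels" (400x640 bool, what is visible of it) and "box" ([centre column, centre row, width, height] in pixels, round what is visible of it).
The state is a dict: "time": time; "q": joint angles; "qd": joint speeds; "joint_efforts": joint torques, N m; "ee_pos": TCP position; "tcp_rot": TCP orientation; "ft_force": force on the tool from outside, world axes, zero at the start; "wrist_torque": the same for the moment, N m; "opening": finger opening in mm; "finger_force": force on a finger pad.
Only numpy, scipy, OpenCV 4.12 (cv2) and the standard library are available. Lean on these libraries where they do the work, as an engineer would, in place of code of your own. Each camera call takes 0.05 s, during which the arm holds its last target. There are 200 camera calls.

## Task

With the clamp still shut, lift the loose top half of the plaster mould off by its lug and set it down (not drop it), right way up, in the middle of the round wooden bat, and let go of it. Then pull the clamp's spring-loaded T-handle back until the pointer on the slide is level with the ridge of the mark clip, and finish while holding it there against the spring, so that the potter can take out the lower half. Leave the lower half of the mould where it sits and do not disturb the other things on the table.

Things in the scene. Friction and masses are not known exactly. Their poses are not given: they have to be found in the camera images.
- clamp: bench clamp fixed to the table: grey plate 300 x 140 x 12 mm carrying a fixed dark steel jaw (top 52 mm above the table), two steel spring tubes and two guide rails. Origin on the table surface under the plate, 110 mm from the plate's jaw end (+x) and 190 mm from its handle end (-x). Its -x axis is the direction in which the slide is pulled out (roughly towards the robot); z up
- slide: spring-return slide of the clamp: dark steel jaw 124 mm wide (top 51 mm high), aluminium carriage (top 28 mm high), T-handle and pointer. Origin and axes coincide with the clamp's when shut; it slides along the clamp's -x only, 60 mm at most. The spring (120 N/m) pulls it shut: 4 N when shut, 7 to 10 N at the mark; let go, it snaps back
- handle (a point): centre of the T-handle's crossbar: a round wooden bar 16 mm dia, 70 mm long along the clamp's y axis, 85 mm above the table, on a 12 mm dia upright steel stem; 85 mm from the clamp's origin towards -x when shut. Moves with the slide. Pinch it from above with the fingers on its two sides along the clamp's x
- pointer (a point): outer tip of the slide's pointer, a steel blade 4 mm thick sticking out of the carriage's side along the clamp's +y, 26 mm above the table; 25 mm nearer the jaws than the handle. Moves with the slide. Axes as the clamp's
- mark: mark clip, a small brass block 12 x 16 x 10 mm fixed on the +y edge of the clamp's plate, topped by a ridge 4 mm thick (its top 22 mm above the foot). Origin at the middle of its foot, in the plane of the ridge; axes as the clamp's. The pointer is level with it when both have the same position along the clamp's x axis; that takes a pull of 25 to 48 mm
- lower: lower half of the plaster mould, 90 x 70 x 40 mm with a cavity of 62 x 42 mm, 25 mm deep, holding a small clay piece; loose, between the jaws on the clamp's plate, 1 mm clear of the shut jaw. Origin at the centre of its underside; long side along x
- top: loose top half of the plaster mould lying on the lower half: plate 90 x 70 x 22 mm with a boss 54 x 34 x 7 mm beneath, which sits loosely (4 mm play) in the lower half's cavity, and a lug 50 mm (x) x 26 mm (y) x 30 mm tall on top. Origin at the centre of the boss's underside: plate from 7 to 29 mm, lug from 29 to 59 mm above it. Pinch the lug across its 26 mm (y). About 0.18 to 0.35 kg
- bat: round wooden bat, 240 mm dia, 20 mm thick, fixed flat on the table on the other side from the clamp. Origin at the centre of its underside
- figurine: small terracotta-coloured fired figurine, 42 mm dia, 60 mm tall, standing on the bat near its far rim; origin at its underside
- puck: round plaster puck mould, 66 mm dia, 30 mm tall, bystander; origin at its underside
- bowl: steel bowl, 130 mm dia, 55 mm tall, bystander; origin at its underside
- tooljar: blue-green ceramic jar 72 mm dia, 90 mm tall with sticks up to 175 mm high, bystander; origin at its underside
- brush: wooden brush, 160 mm long, lying between the clamp and the bat, pointing away from the robot, bystander
- tub: clear plastic tub, 90 mm dia, 60 mm tall, bystander; origin at its underside
- tumbler: white and yellow drinking tumbler with a lid and straw, 84 mm dia, 230 mm tall with the straw, bystander; origin at its underside
Not all that is in view belongs to the job. Leave any orange or yellow look-alike of the lower alone.

How it is judged (in metres and radians):
On the way, in this order (a step that is already met when the one before it is completed fails the run):
1. the top half rests right way up on the middle of the bat, let go, with the clamp still shut (horizontal distance between top and bat below 0.05 m and contact force between top and bat above 0.8 N and angle between top's own z axis and vertical below 0.12 rad and z of top in the frame of bat between 0.016 and 0.024 m and contact force between the fingers and top below 0.05 N and linear speed of top below 0.03 m/s and x of slide in the frame of clamp above -0.008 m), for 0.2 s.
2. the slide is held by the fingers with its pointer at the mark (x of pointer in the frame of mark between -0.006 and 0.006 m and contact force between the fingers and slide above 3 N), for 0.3 s.
At the end, for the whole second after the job is handed in: The top half of the mould rests untouched and upright on the bat, its centre within 50 mm of the bat's centre; the fingers hold the slide (over 3 N) with the pointer within 6 mm of the mark's ridge, at rest; the lower half is still in the clamp (moved under 15 mm) (all of step 2 and horizontal distance between top and bat below 0.05 m and contact force between top and bat above 0.8 N and angle between top's own z axis and vertical below 0.12 rad and z of top in the frame of bat between 0.016 and 0.024 m and contact force between the fingers and top below 0.05 N and linear speed of top below 0.03 m/s and linear speed of slide below 0.02 m/s and distance of lower from where it was at the start of the episode below 0.015 m and angle between lower's own z axis and vertical below 0.1 rad); the arm keeps its last pose, push and grip.
It fails at once if the top half is dropped (falls free faster than 0.5 m/s) (linear speed of top above 0.5 m/s and contact force between the fingers and top below 0.01 N).
It fails at once if the lower half is dragged, lifted or knocked by 20 mm or more (distance of lower from where it was at the start of the episode above 0.02 m).
It fails at once if another thing is disturbed (moved 30 mm or more) (distance of any of figurine, puck, bowl, tooljar, brush, tub, tumbler from where it was at the start of the episode above 0.03 m).
It also fails if it takes over 48 s, if anything falls off the work surface, if the arm or the gripper's body presses on something with over 40 N, if the wrist force passes 120 N, or if a joint passes its speed limit or range.

## Working session

There is one attempt and no reset: what is moved stays moved. The work goes in short steps, Python scripts to look and compute and a tool call to move; the robot and the scene stay as the last step left them, time stands still between calls to the robot, and variables do not carry over. Pictures are saved under pics/ and viewed, at most 10 in all, crops included, and the job is handed in when it is done.

Besides the shell and the picture viewer there is one more tool, called after "Call:" by a JSON object that holds its "fn" and its "kwargs". play_rows: Moves the arm, as the interface text tells. Its arguments: {"type":"object","properties":{"commands":{"type":"array"},"squeeze":{"type":"number"}},"required":["commands"]}

```bash
mkdir -p pics; cat > h.py <<'E'
import numpy as np,cv2
from cell import robot
def cam(d):
    return np.array(d["intrinsics"],float),np.array(d["dist"],float),cv2.Rodrigues(np.array(d["rvec"],float))[0],np.array(d["tvec"],float).ravel()
def world(d,uv,z=None):
    "world points of pixels from z_map (or given depth)"
    K,D,R,t=cam(d); uv=np.atleast_2d(np.asarray(uv,float))
    n=cv2.undistortPoints(uv[:,None],K,D)[:,0]
    if z is None: z=d["z_map"][uv[:,1].round().astype(int),uv[:,0].round().astype(int)]
    c=np.c_[n,np.ones(len(n))]*np.asarray(z)[:,None]
    return (c-t)@R
def proj(d,P):
    K,D,R,t=cam(d); return cv2.projectPoints(np.asarray(P,float).reshape(-1,3),np.array(d["rvec"],float),t,K,D)[0][:,0]
def cloud(d,m):
    v,u=np.nonzero(m&(d["z_map"]>0)); return world(d,np.c_[u,v])
E
cat > a.py <<'E'
from h import *
names="clamp slide handle pointer mark lower top bat figurine puck bowl tooljar brush tub tumbler".split()
for c in("top","side"):
    d=robot.get_image(c); cv2.imwrite(f"pics/{c}0.png",d["image"][:,:,::-1])
    np.save(f"{c}0.npy",d,allow_pickle=True)
    for n in names:
        for r in robot.trace(d,n)[:2]:
            P=cloud(d,r["pixels"])
            if len(P): print(c,n,round(r["p"],2),np.round(r["box"]).astype(int),np.percentile(P,[3,50,97],axis=0).round().astype(int).tolist())
print(robot.read_state())
E
python3 a.py
```

```text
top clamp 0.91 [246 221  42  94] [[360, 188, 4], [475, 249, 15], [641, 318, 86]]
top slide 0.96 [247 227  40  27] [[443, 203, 20], [495, 251, 32], [528, 299, 93]]
top handle 0.76 [244 226  39  28] [[443, 210, 19], [492, 255, 32], [531, 303, 93]]
top lower 0.88 [293 197  33  32] [[533, 57, 9], [576, 97, 34], [618, 136, 44]]
top lower 0.65 [199 189  32  30] [[565, 363, 8], [607, 409, 33], [649, 450, 44]]
top top 0.84 [244 195  26  27] [[537, 217, 13], [579, 249, 73], [624, 284, 106]]
top bat 0.61 [382 206  72  73] [[439, -293, 10], [541, -188, 18], [647, -85, 24]]
top bat 0.56 [383 178  11  11] [[617, -212, 32], [630, -193, 48], [649, -180, 79]]
top figurine 0.63 [246 227  40  27] [[443, 208, 21], [492, 254, 32], [528, 301, 93]]
top figurine 0.56 [383 177   8  11] [[617, -212, 32], [630, -193, 48], [649, -179, 79]]
top puck 0.51 [327 154  21  21] [[687, -36, 2], [717, -6, 26], [746, 21, 33]]
top bowl 0.72 [480 257  40  38] [[326, -563, -2], [379, -517, 20], [436, -454, 55]]
top bowl 0.43 [243 225  42  25] [[443, 200, 11], [497, 252, 32], [534, 302, 92]]
top tooljar 0.73 [479 213  35  1
[... 1558 characters left out ...]
'q': array([-1.29468088,  0.599305  , -0.00248694,  1.59942515,  0.00177136,
        0.94289957, -0.07980907]), 'qd': array([ 0.00013626, -0.00089528,  0.00086653,  0.00028101,  0.00076267,
       -0.00015025, -0.0009985 ]), 'joint_efforts': array([-3.17151544e-04, -7.64819098e+01,  1.49612222e+00, -2.52720129e+01,
       -5.24379790e-02,  1.02380459e-02,  2.06601720e-05]), 'ee_pos': array([250.52055608, 680.32428499, 218.60529698]), 'tcp_rot': array([ 1.75501521e-01,  9.84479159e-01, -1.88530646e-05,  1.35718211e-05]), 'ft_force': array([ 0.56883581, -0.30417701, -0.37025591]), 'wrist_torque': array([-0.04585157, -0.0418265 ,  0.038398  ]), 'finger_force': 0.0, 'opening': 93.30285627593685}
```

```bash
python3 - <<'E'
import cv2,numpy as np
t=cv2.imread("pics/top0.png")[110:290,130:430]; s=cv2.imread("pics/side0.png")[120:330,220:440]
cv2.imwrite("pics/t1.png",cv2.resize(t,None,fx=2.66,fy=2.66,interpolation=cv2.INTER_CUBIC))
cv2.imwrite("pics/s1.png",cv2.resize(s,None,fx=2.8,fy=2.8,interpolation=cv2.INTER_CUBIC))
E
```

```text
(no output)
```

View pics/t1.png

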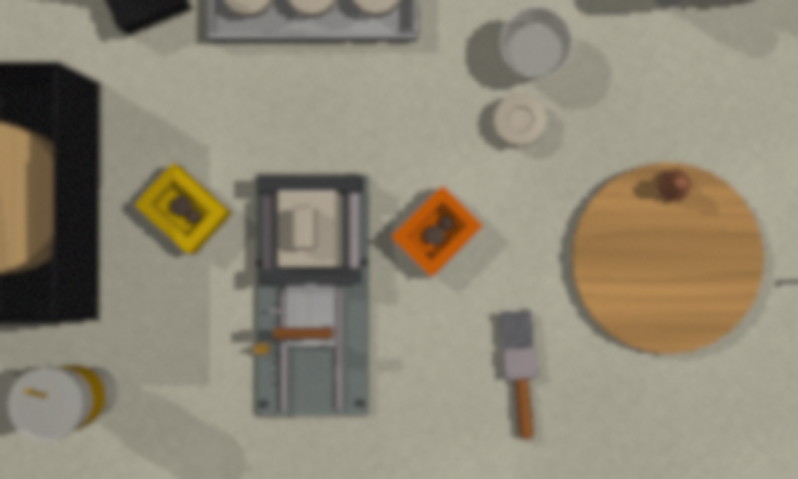

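View pics/s1.png

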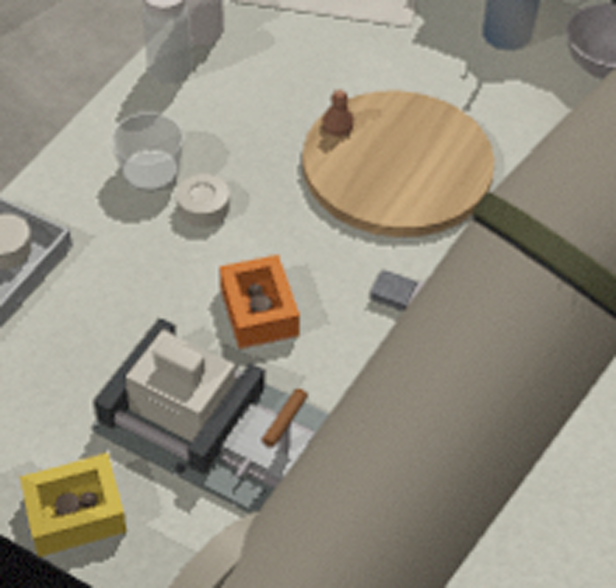

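```bash
cat > b.py <<'E'
from h import *
def rect(P):
    (c,s,a)=cv2.minAreaRect(P[:,:2].astype(np.float32)); return np.round(c,1),np.round(s,1),round(a,1)
def box(P,x,y,z): return P[(P[:,0]>x[0])&(P[:,0]<x[1])&(P[:,1]>y[0])&(P[:,1]<y[1])&(P[:,2]>z[0])&(P[:,2]<z[1])]
for c in("top","side"):
    d=np.load(f"{c}0.npy",allow_pickle=True).item()
    A=cloud(d,np.ones((400,640),bool))
    col=d["image"][(d["z_map"]>0)].astype(int)
    for n,x,y,z in(("lug",(530,640),(200,310),(98,115)),("plate",(530,640),(200,310),(68,79)),("handle",(440,510),(190,320),(84,100)),
        ("jaws",(480,680),(160,340),(44,58)),("bat",(400,680),(-330,-50),(14,26)),("brush",(320,520),(-40,40),(4,40)),("fig",(600,680),(-230,-170),(30,90))):
        P=box(A,x,y,z)
        if len(P)>4: print(c,n,len(P),rect(P),"med",np.median(P,0).round(1),"lo",P.min(0).round(),"hi",P.max(0).round())
    # pointer / mark zone
    u0,v0=proj(d,[470,315,20])[0].round().astype(int)
    m=(A[:,0]>420)&(A[:,0]<540)&(A[:,1]>300)&(A[:,1]<350)&(A[:,2]>14)&(A[:,2]<60)
    for p,q in zip(A[m],col[m]): print(c,p.round().astype(int),q)
E
python3 b.py
```

```text
top lug 110 (array([579.2, 251.7]), array([22.8, 47. ]), 89.3) med [580.6 252.6 102.3] lo [556. 240.  98.] hi [603. 263. 112.]
top plate 412 (array([580.4, 249.8]), array([67.8, 86.6]), 89.6) med [578.7 244.8  72.6] lo [537. 216.  68.] hi [624. 284.  79.]
top handle 106 (array([455.1, 253.8]), array([67.1, 12.9]), 89.6) med [455.3 254.7  89.6] lo [449. 220.  84.] hi [462. 287.  97.]
top jaws 479 (array([581.4, 254.5]), array([124. , 133.7]), 89.9) med [628.2 250.8  50.2] lo [514. 192.  44.] hi [648. 316.  58.]
top bat 3405 (array([ 543.6, -188.8]), array([235.5, 235.3]), 89.4) med [ 539.1 -186.4   18.5] lo [ 426. -307.   14.] hi [661. -71.  26.]
top brush 501 (array([420.3,   0.7]), array([ 76.6, 198.9]), 89.6) med [417.8  -4.4  15.8] lo [321. -38.   4.] hi [520.  38.  28.]
top fig 118 (array([ 631.3, -196.9]), array([36.3, 37.8]), 0.4) med [ 630.2 -193.2   46.7] lo [ 613. -216.   30.] hi [ 650. -178.   84.]
top [538 311  26] [81 76 77]
top [538 307  28] [87 81 82]
top [538 303  32] [80 75 76]
top [538 301  23] [72 69 69]
top [535 318  23] [61 62 61]
top [535 310  28] [78 75 75]
top 
[... 6014 characters left out ...]
 52]
side [523 317  21] [50 51 51]
side [518 319  28] [37 38 41]
side [517 315  24] [43 42 44]
side [514 314  24] [34 36 35]
side [516 317  22] [43 45 42]
side [515 313  17] [43 43 44]
side [482 302  28] [168 161 164]
side [517 316  15] [63 68 65]
side [509 312  15] [126 131 126]
side [484 304  24] [122 121 121]
side [482 302  24] [147 141 144]
side [482 307  25] [124 125 123]
side [480 305  23] [92 92 90]
side [504 316  14] [128 135 132]
side [472 302  14] [133 140 137]
side [466 302  14] [102 107 106]
side [463 301  16] [91 95 93]
side [477 316  15] [124 132 127]
side [462 314  15] [130 139 134]
side [454 310  15] [91 98 96]
side [475 325  14] [116 122 119]
side [472 324  15] [127 132 130]
```

Call:
{"fn": "play_rows", "kwargs": {"commands": [{"hand":0,"xyz":[0,0,-1],"rot":[0,0,-0.98]},{"hand":0,"xyz":[0,0,-1],"rot":[0,0,-0.98]},{"hand":0,"xyz":[0,0,-1],"rot":[0,0,-0.98]},{"hand":0,"xyz":[0,0,-1],"rot":[0,0,0]},{"hand":0,"xyz":[0,0,-1],"rot":[0,0,0]},{"hand":0,"xyz":[-0.66,-0.85,0],"rot":[0,0,0]},{"hand":0,"xyz":[-0.66,-0.85,0],"rot":[0,0,0]},{"hand":0,"xyz":[-0.66,-0.85,0],"rot":[0,0,0]},{"hand":0,"xyz":[-0.66,-0.85,0],"rot":[0,0,0]},{"hand":0,"xyz":[-0.66,-0.85,0],"rot":[0,0,0]},{"hand":0,"xyz":[-0.66,-0.85,0],"rot":[0,0,0]},{"hand":0,"xyz":[-0.66,-0.85,0],"rot":[0,0,0]},{"hand":0,"xyz":[-0.66,-0.85,0],"rot":[0,0,0]},{"hand":0,"xyz":[-0.66,-0.85,0],"rot":[0,0,0]},{"hand":0,"xyz":[-0.66,-0.85,0],"rot":[0,0,0]},{"hand":0,"xyz":[-0.66,-0.85,0],"rot":[0,0,0]},{"hand":0,"xyz":[-0.66,-0.85,0],"rot":[0,0,0]},{"hand":0,"xyz":[-0.66,-0.85,0],"rot":[0,0,0]},{"hand":0,"xyz":[-0.66,-0.85,0],"rot":[0,0,0]}], "squeeze": 25}}

```text
time: 3.98
ee_pos: [482.3, 381.1, 343.6]
tcp_rot: [0.0, 1.0, -0.0, 0.0]
ft_force: [-0.5, 0.8, 0.3]
opening: 93.1
finger_force: 0.0
```

Call:
{"fn": "play_rows", "kwargs": {"commands": [{"hand":0,"xyz":[-0.65,-0.85,0.5],"rot":[0,0,0]},{"hand":0,"xyz":[-0.65,-0.85,1],"rot":[0,0,0]},{"hand":0,"xyz":[-0.65,-0.85,1],"rot":[0,0,0]},{"hand":0,"xyz":[-0.65,-0.85,1],"rot":[0,0,0]},{"hand":0,"xyz":[-0.65,-0.85,1],"rot":[0,0,0]},{"hand":0,"xyz":[-0.65,-0.85,1],"rot":[0,0,0]},{"hand":0,"xyz":[0,0,1],"rot":[0,0,0]},{"hand":0,"xyz":[0,0,1],"rot":[0,0,0]},{"hand":0,"xyz":[0,0,0],"rot":[0,0,0]}]}}

```text
time: 5.1
ee_pos: [578.2, 253.9, 154.6]
tcp_rot: [0.0, 1.0, -0.001, -0.001]
ft_force: [0.4, -0.5, 0.6]
opening: 92.7
finger_force: 0.0
```

```bash
python3 - <<'E'
from h import *
from b import rect,box
E
sed -i 's/^for c in/if __name__=="__main__":\n for c in/' b.py; python3 - <<'E'
import sys; sys.path.insert(0,'.')
import os; os.chdir('.')
from h import *
exec(open('b.py').read().split('if __name__')[0])
print(robot.read_state()["ee_pos"],robot.read_state()["q"].round(2))
d=robot.get_image("side"); cv2.imwrite("pics/s2.png",cv2.resize(d["image"][180:320,210:370,::-1],None,fx=4,fy=4,interpolation=cv2.INTER_CUBIC))
A=cloud(d,np.ones((400,640),bool)); col=d["image"][d["z_map"]>0].astype(int)
for n,x,y,z in(("lug",(530,640),(215,290),(98,112)),("handle",(440,510),(190,320),(84,100))):
    P=box(A,x,y,z); print(n,len(P),rect(P) if len(P)>3 else '')
m=(A[:,0]>415)&(A[:,0]<500)&(A[:,1]>300)&(A[:,1]<345)&(A[:,2]>14)&(A[:,2]<60)&((col[:,0]-col[:,2]>25)|(A[:,2]>20))
for p,q in zip(A[m],col[m]): print(p.round(1),q)
E
```

```text
top lug 110 (array([579.2, 251.7]), array([22.8, 47. ]), 89.3) med [580.6 252.6 102.3] lo [556. 240.  98.] hi [603. 263. 112.]
top plate 412 (array([580.4, 249.8]), array([67.8, 86.6]), 89.6) med [578.7 244.8  72.6] lo [537. 216.  68.] hi [624. 284.  79.]
top handle 106 (array([455.1, 253.8]), array([67.1, 12.9]), 89.6) med [455.3 254.7  89.6] lo [449. 220.  84.] hi [462. 287.  97.]
top jaws 479 (array([581.4, 254.5]), array([124. , 133.7]), 89.9) med [628.2 250.8  50.2] lo [514. 192.  44.] hi [648. 316.  58.]
top bat 3405 (array([ 543.6, -188.8]), array([235.5, 235.3]), 89.4) med [ 539.1 -186.4   18.5] lo [ 426. -307.   14.] hi [661. -71.  26.]
top brush 501 (array([420.3,   0.7]), array([ 76.6, 198.9]), 89.6) med [417.8  -4.4  15.8] lo [321. -38.   4.] hi [520.  38.  28.]
top fig 118 (array([ 631.3, -196.9]), array([36.3, 37.8]), 0.4) med [ 630.2 -193.2   46.7] lo [ 613. -216.   30.] hi [ 650. -178.   84.]
top [538 311  26] [81 76 77]
top [538 307  28] [87 81 82]
top [538 303  32] [80 75 76]
top [538 301  23] [72 69 69]
top [535 318  23] [61 62 61]
top [535 310  28] [78 75 75]
top 
[... 7499 characters left out ...]
.3 312.9  21.4] [108  85  47]
[431.2 311.   20.2] [153 124  69]
[429.8 307.6  16.2] [133 117  81]
[437.4 322.5  26.9] [145 122  73]
[434.8 321.5  27.8] [137 112  64]
[432.9 319.1  25.8] [98 78 44]
[431.8 315.4  20.9] [153 126  74]
[429.3 314.3  21.5] [136 107  59]
[439.1 325.   23.7] [146 121  73]
[435.8 325.2  27.1] [133 106  56]
[433.2 324.2  27.8] [97 79 41]
[432.2 320.3  22.7] [114  92  50]
[431.2 316.5  17.6] [148 120  70]
[428.8 315.   17.4] [109  85  46]
[438.6 325.9  20.1] [99 84 63]
[437.2 322.9  16.6] [105  82  46]
[432.5 325.3  24.7] [103  82  45]
[432.1 320.6  17.6] [165 133  77]
[428.4 321.4  22.3] [133 105  57]
[432.7 324.9  18.3] [106  88  53]
[430.4 323.5  18.1] [113  91  45]
```

Call:
{"fn": "play_rows", "kwargs": {"commands": [{"hand":0,"xyz":[-0.04,0,0.9],"rot":[0,0,0]},{"hand":0,"xyz":[0,0,0.9],"rot":[0,0,0]},{"hand":0,"xyz":[0,0,0.8],"rot":[0,0,0]},{"hand":0,"xyz":[0,0,0.46],"rot":[0,0,0]},{"hand":0.8,"xyz":[0,0,0],"rot":[0,0,0]},{"hand":0.9,"xyz":[0,0,0],"rot":[0,0,0]},{"hand":1,"xyz":[0,0,0],"rot":[0,0,0]},{"hand":1,"xyz":[0,0,0],"rot":[0,0,0]},{"hand":1,"xyz":[0,0,0],"rot":[0,0,0]},{"hand":1,"xyz":[0,0,0],"rot":[0,0,0]}], "squeeze": 25}}

```text
time: 6.4
ee_pos: [580.0, 255.4, 79.7]
tcp_rot: [-0.0, 1.0, 0.0, 0.0]
ft_force: [-0.3, 1.0, -0.3]
opening: 37.8
finger_force: 0.0
```

Call:
{"fn": "play_rows", "kwargs": {"commands": [{"hand":1,"xyz":[0,0,0],"rot":[0,0,0]},{"hand":1,"xyz":[0,0,0],"rot":[0,0,0]},{"hand":1,"xyz":[0,0,0],"rot":[0,0,0]},{"hand":1,"xyz":[0,0,0],"rot":[0,0,0]},{"hand":1,"xyz":[0,0,0],"rot":[0,0,0]},{"hand":1,"xyz":[0,0,0],"rot":[0,0,0]}]}}

```text
time: 7.15
ee_pos: [580.0, 254.8, 79.6]
tcp_rot: [0.0, 1.0, -0.0, -0.0]
ft_force: [-0.6, -5.5, 2.6]
opening: 25.5
finger_force: 25.0
```

Gripped at 25.5 mm, as the lug should be. Lift straight up.

Call:
{"fn": "play_rows", "kwargs": {"commands": [{"hand":1,"xyz":[0,0,-0.2],"rot":[0,0,0]},{"hand":1,"xyz":[0,0,-0.4],"rot":[0,0,0]},{"hand":1,"xyz":[0,0,-0.6],"rot":[0,0,0]},{"hand":1,"xyz":[0,0,-0.8],"rot":[0,0,0]},{"hand":1,"xyz":[0,0,-0.8],"rot":[0,0,0]},{"hand":1,"xyz":[0,0,-0.8],"rot":[0,0,0]},{"hand":1,"xyz":[0,0,-0.4],"rot":[0,0,0]},{"hand":1,"xyz":[0,0,0],"rot":[0,0,0]}]}}

```text
time: 8.15
ee_pos: [580.3, 255.7, 180.7]
tcp_rot: [-0.0, 1.0, 0.001, 0.001]
ft_force: [-0.6, -0.3, -2.0]
opening: 25.9
finger_force: 25.0
```

Call:
{"fn": "play_rows", "kwargs": {"commands": [{"hand":1,"xyz":[0.09,-0.4,0],"rot":[0,0,0]},{"hand":1,"xyz":[0.09,-0.8,0],"rot":[0,0,0]},{"hand":1,"xyz":[0.09,-0.9,0],"rot":[0,0,0]},{"hand":1,"xyz":[0.09,-0.9,0],"rot":[0,0,0]},{"hand":1,"xyz":[0.09,-0.9,0],"rot":[0,0,0]},{"hand":1,"xyz":[0.09,-0.9,0],"rot":[0,0,0]},{"hand":1,"xyz":[0.09,-0.9,0],"rot":[0,0,0]},{"hand":1,"xyz":[0.09,-0.9,0],"rot":[0,0,0]},{"hand":1,"xyz":[0.09,-0.9,0],"rot":[0,0,0]},{"hand":1,"xyz":[0.09,-0.9,0],"rot":[0,0,0]},{"hand":1,"xyz":[0.09,-0.9,0],"rot":[0,0,0]},{"hand":1,"xyz":[0.09,-0.9,0],"rot":[0,0,0]},{"hand":1,"xyz":[0.09,-0.9,0],"rot":[0,0,0]},{"hand":1,"xyz":[0.09,-0.9,0],"rot":[0,0,0]},{"hand":1,"xyz":[0.09,-0.9,0],"rot":[0,0,0]},{"hand":1,"xyz":[0.09,-0.9,0],"rot":[0,0,0]},{"hand":1,"xyz":[0.09,-0.9,0],"rot":[0,0,0]},{"hand":1,"xyz":[0.09,-0.9,0],"rot":[0,0,0]},{"hand":1,"xyz":[0.09,-0.9,0],"rot":[0,0,0]},{"hand":1,"xyz":[0.09,-0.6,0],"rot":[0,0,0]}]}}

```text
time: 10.65
ee_pos: [534.6, -173.8, 179.7]
tcp_rot: [0.001, 1.0, -0.0, 0.0]
ft_force: [-0.7, 0.2, -1.7]
opening: 25.8
finger_force: 25.0
```

```bash
python3 - <<'E'
from h import *
print(robot.read_state()["ee_pos"],robot.read_state()["tcp_rot"],robot.read_state()["q"].round(2))
d=robot.get_image("side")
A=cloud(d,np.ones((400,640),bool))
m=(abs(A[:,0]-535)<75)&(abs(A[:,1]+150)<75)&(A[:,2]>90)&(A[:,2]<250)
print(np.percentile(A[m],[2,50,98],axis=0).round())
cv2.imwrite("pics/s3.png",cv2.resize(d["image"][80:280,260:460,::-1],None,fx=3,fy=3,interpolation=cv2.INTER_CUBIC))
E
```

```text
[ 534.5522024  -173.83197769  179.68234801] [ 5.15957323e-04  9.99999857e-01 -1.19531670e-04  7.70236839e-05] [ 0.23  0.45 -0.03  2.01  0.02  0.67  1.76]
[[ 491. -201.  152.]
 [ 524. -153.  171.]
 [ 578. -133.  205.]]
```

View pics/s3.png

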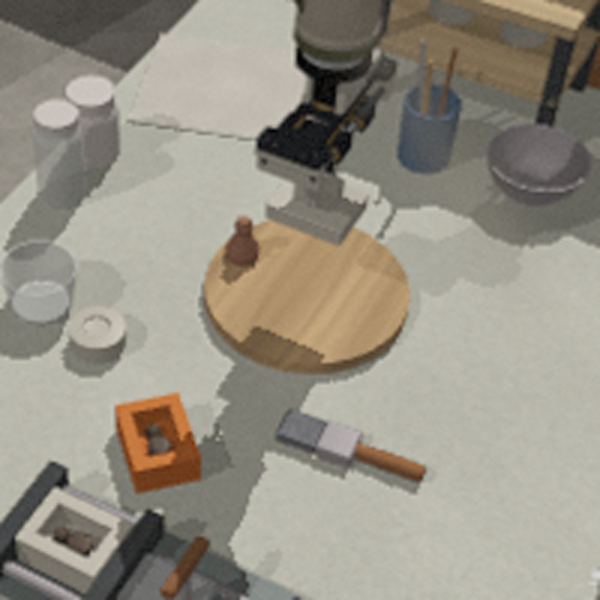

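Call:
{"fn": "play_rows", "kwargs": {"commands": [{"hand":1,"xyz":[0,-0.28,0.5],"rot":[0,0,0]},{"hand":1,"xyz":[0,-0.28,0.9],"rot":[0,0,0]},{"hand":1,"xyz":[0,0,0.9],"rot":[0,0,0]},{"hand":1,"xyz":[0,0,0.9],"rot":[0,0,0]},{"hand":1,"xyz":[0,0,0.8],"rot":[0,0,0]},{"hand":1,"xyz":[0,0,0.4],"rot":[0,0,0]},{"hand":1,"xyz":[0,0,0.2],"rot":[0,0,0]},{"hand":1,"xyz":[0,0,0.1],"rot":[0,0,0]},{"hand":1,"xyz":[0,0,0.05],"rot":[0,0,0]},{"hand":1,"xyz":[0,0,0],"rot":[0,0,0]}]}}

```text
time: 11.95
ee_pos: [535.3, -186.2, 61.3]
tcp_rot: [-0.0, 1.0, -0.0, 0.0]
ft_force: [1.0, -0.2, -2.2]
opening: 25.9
finger_force: 25.0
```

Call:
{"fn": "play_rows", "kwargs": {"commands": [{"hand":1,"xyz":[0,0,0.1],"rot":[0,0,0]},{"hand":1,"xyz":[0,0,0.07],"rot":[0,0,0]},{"hand":1,"xyz":[0,0,0.05],"rot":[0,0,0]},{"hand":1,"xyz":[0,0,0],"rot":[0,0,0]}]}}

```text
time: 12.45
ee_pos: [535.0, -186.1, 55.2]
tcp_rot: [0.0, 1.0, 0.0, -0.0]
ft_force: [-0.2, -0.1, -2.9]
opening: 25.7
finger_force: 25.0
```

Call:
{"fn": "play_rows", "kwargs": {"commands": [{"hand":1,"xyz":[0,0,0.03],"rot":[0,0,0]},{"hand":1,"xyz":[0,0,0.03],"rot":[0,0,0]},{"hand":1,"xyz":[0,0,0],"rot":[0,0,0]}]}}

```text
time: 12.82
ee_pos: [535.1, -186.2, 54.5]
tcp_rot: [0.0, 1.0, -0.0, 0.0]
ft_force: [-1.9, 0.2, 6.2]
opening: 25.5
finger_force: 25.0
```

Call:
{"fn": "play_rows", "kwargs": {"commands": [{"hand":0.5,"xyz":[0,0,0],"rot":[0,0,0]},{"hand":0.4,"xyz":[0,0,0],"rot":[0,0,0]},{"hand":0.4,"xyz":[0,0,0],"rot":[0,0,0]},{"hand":0.4,"xyz":[0,0,0],"rot":[0,0,0]},{"hand":0.4,"xyz":[0,0,0],"rot":[0,0,0]},{"hand":0.4,"xyz":[0,0,0],"rot":[0,0,0]}]}}

```text
time: 13.58
ee_pos: [535.0, -186.1, 53.9]
tcp_rot: [-0.0, 1.0, 0.0, 0.0]
ft_force: [-0.7, -1.1, 0.1]
opening: 55.8
finger_force: 0.0
```

Call:
{"fn": "play_rows", "kwargs": {"commands": [{"hand":0.4,"xyz":[0,0,-0.3],"rot":[0,0,0]},{"hand":0.4,"xyz":[0,0,-0.8],"rot":[0,0,0]},{"hand":0.4,"xyz":[0,0,-1],"rot":[0,0,0]},{"hand":0.4,"xyz":[0,0,-1],"rot":[0,0,0]},{"hand":0.4,"xyz":[0,0,-1],"rot":[0,0,0]},{"hand":0.4,"xyz":[0,0,-1],"rot":[0,0,1]},{"hand":0.4,"xyz":[0,0,0],"rot":[0,0,1]},{"hand":0.4,"xyz":[0,0,0],"rot":[0,0,1]},{"hand":0.4,"xyz":[0,0,0],"rot":[0,0,1]},{"hand":0.4,"xyz":[0,0,0],"rot":[0,0,1]},{"hand":0.4,"xyz":[0,0,0],"rot":[0,0,1]},{"hand":0.4,"xyz":[0,0,0],"rot":[0,0,1]},{"hand":0.4,"xyz":[0,0,0],"rot":[0,0,1]},{"hand":0.4,"xyz":[0,0,0],"rot":[0,0,1]},{"hand":0.4,"xyz":[0,0,0],"rot":[0,0,1]},{"hand":0.4,"xyz":[0,0,0],"rot":[0,0,1]},{"hand":0.4,"xyz":[0,0,0],"rot":[0,0,1]},{"hand":0.4,"xyz":[0,0,0],"rot":[0,0,1]},{"hand":0.4,"xyz":[0,0,0],"rot":[0,0,0.09]},{"hand":0.4,"xyz":[0,0,0],"rot":[0,0,0]}]}}

```text
time: 16.08
ee_pos: [535.0, -186.0, 181.6]
tcp_rot: [0.706, 0.708, 0.0, 0.0]
ft_force: [-1.1, -0.0, -0.2]
opening: 55.8
finger_force: 0.0
```

```bash
python3 - <<'E'
from h import *
from scipy.spatial.transform import Rotation as R
s=robot.read_state(); print(s["ee_pos"],R.from_quat(s["tcp_rot"]).as_matrix().round(3).tolist(),s["q"].round(2))
for c in("top","side"):
    d=robot.get_image(c); A=cloud(d,np.ones((400,640),bool))
    for n,b in(("lid",(480,600,-250,-130,36,60)),("lug",(480,600,-250,-130,70,88)),("handle",(440,510,190,320,84,100)),("fig",(600,680,-240,-150,40,90))):
        P=A[(A[:,0]>b[0])&(A[:,0]<b[1])&(A[:,1]>b[2])&(A[:,1]<b[3])&(A[:,2]>b[4])&(A[:,2]<b[5])]
        print(c,n,len(P),cv2.minAreaRect(P[:,:2].astype(np.float32)) if len(P)>4 else '',np.median(P,0).round(1))
E
```

```text
[ 535.0438661  -186.00925482  181.62407827] [[-0.003, 1.0, 0.0], [1.0, 0.003, 0.0], [0.0, 0.0, -1.0]] [-0.07  0.49  0.43  2.02 -0.31  0.7   0.57]
top lid 227 ((534.9417114257812, -166.7346649169922), (33.671600341796875, 84.84583282470703), 89.205810546875) [ 538.1 -162.9   47.2]
top lug 42 ((536.0447998046875, -175.64480590820312), (6.673748970031738, 47.9403076171875), 88.7402572631836) [ 537.6 -176.    76.6]
top handle 106 ((455.1792907714844, 253.0482177734375), (67.37171173095703, 12.879444122314453), 89.65401458740234) [455.3 252.   89.6]
top fig 1  [ 639.2 -181.3   43.5]
side lid 318 ((536.4290771484375, -181.0382080078125), (74.95596313476562, 91.0741958618164), 88.4616928100586) [ 526.8 -167.7   46.5]
side lug 88 ((535.97216796875, -179.2052459716797), (30.262332916259766, 49.59446334838867), 89.99596405029297) [ 536.  -179.4   75.9]
side handle 117 ((456.6361083984375, 257.004150390625), (67.19003295898438, 15.995397567749023), 88.30664825439453) [455.5 257.5  89.2]
side fig 77 ((633.918701171875, -189.95370483398438), (28.108938217163086, 30.163206100463867), 57.04698181152344) [ 630.3 -187.6   54.8]
```

Call:
{"fn": "play_rows", "kwargs": {"commands": [{"hand":0.4,"xyz":[0.4,-0.16,0],"rot":[0,0,0]},{"hand":0.4,"xyz":[0.9,-0.16,0],"rot":[0,0,0]},{"hand":0.4,"xyz":[0.9,-0.16,0],"rot":[0,0,0]},{"hand":0.4,"xyz":[0.9,-0.16,0],"rot":[0,0,0]},{"hand":0.4,"xyz":[0.9,-0.16,0],"rot":[0,0,0]},{"hand":0.4,"xyz":[0.9,-0.16,0],"rot":[0,0,0]},{"hand":0.4,"xyz":[0.9,-0.16,0],"rot":[0,0,0]},{"hand":0.4,"xyz":[0.9,-0.16,0],"rot":[0,0,0]},{"hand":0.4,"xyz":[0.9,-0.16,0],"rot":[0,0,0]},{"hand":0.4,"xyz":[0.9,-0.16,0],"rot":[0,0,0]},{"hand":0.4,"xyz":[0.9,-0.16,0],"rot":[0,0,0]},{"hand":0.4,"xyz":[0.9,-0.16,0],"rot":[0,0,0]},{"hand":0.4,"xyz":[0.9,-0.16,0],"rot":[0,0,0]},{"hand":0.4,"xyz":[0.9,-0.16,0],"rot":[0,0,0]},{"hand":0.4,"xyz":[0.9,-0.16,0],"rot":[0,0,0]},{"hand":0.4,"xyz":[0.9,-0.16,0],"rot":[0,0,0]},{"hand":0.4,"xyz":[0.9,-0.16,0],"rot":[0,0,0]},{"hand":0.4,"xyz":[0.9,-0.16,0],"rot":[0,0,0]},{"hand":0.4,"xyz":[0.9,-0.16,0],"rot":[0,0,0]},{"hand":0.4,"xyz":[0.9,-0.16,0],"rot":[0,0,0]}]}}

```text
time: 18.68
ee_pos: [454.1, 252.3, 181.4]
tcp_rot: [0.707, 0.707, -0.0, -0.0]
ft_force: [0.3, 0.2, -0.3]
opening: 56.2
finger_force: 0.0
```

Call:
{"fn": "play_rows", "kwargs": {"commands": [{"hand":0.4,"xyz":[0,0.06,0.8],"rot":[0,0,0]},{"hand":0.4,"xyz":[0,0,0.9],"rot":[0,0,0]},{"hand":0.4,"xyz":[0,0,0.9],"rot":[0,0,0]},{"hand":0.4,"xyz":[0,0,0.9],"rot":[0,0,0]},{"hand":0.4,"xyz":[0,0,0.7],"rot":[0,0,0]},{"hand":0.4,"xyz":[0,0,0.35],"rot":[0,0,0]},{"hand":0.4,"xyz":[0,0,0],"rot":[0,0,0]}]}}

```text
time: 19.55
ee_pos: [456.2, 251.3, 67.4]
tcp_rot: [0.707, 0.707, -0.0, -0.0]
ft_force: [0.1, 0.6, 0.8]
opening: 55.8
finger_force: 0.0
```

Call:
{"fn": "play_rows", "kwargs": {"commands": [{"hand":0.6,"xyz":[0.15,0,0],"rot":[0,0,0]},{"hand":0.7,"xyz":[0,0,0],"rot":[0,0,0]},{"hand":0.8,"xyz":[0,0,0],"rot":[0,0,0]},{"hand":1,"xyz":[0,0,0],"rot":[0,0,0]},{"hand":1,"xyz":[0,0,0],"rot":[0,0,0]},{"hand":1,"xyz":[0,0,0],"rot":[0,0,0]},{"hand":1,"xyz":[0,0,0],"rot":[0,0,0]},{"hand":1,"xyz":[0,0,0],"rot":[0,0,0]},{"hand":1,"xyz":[0,0,0],"rot":[0,0,0]},{"hand":1,"xyz":[0,0,0],"rot":[0,0,0]},{"hand":1,"xyz":[0,0,0],"rot":[0,0,0]}], "squeeze": 40}}

```text
time: 20.92
ee_pos: [455.6, 255.1, 67.7]
tcp_rot: [0.707, 0.707, -0.001, -0.001]
ft_force: [-3.7, -0.9, 5.6]
opening: 15.2
finger_force: 40.0
```

Call:
{"fn": "play_rows", "kwargs": {"commands": [{"hand":1,"xyz":[0,-0.2,0],"rot":[0,0,0]},{"hand":1,"xyz":[0,-0.3,0],"rot":[0,0,0]},{"hand":1,"xyz":[0,-0.3,0],"rot":[0,0,0]},{"hand":1,"xyz":[0,-0.3,0],"rot":[0,0,0]},{"hand":1,"xyz":[0,-0.3,0],"rot":[0,0,0]},{"hand":1,"xyz":[0,-0.3,0],"rot":[0,0,0]},{"hand":1,"xyz":[0,0,0],"rot":[0,0,0]},{"hand":1,"xyz":[0,0,0],"rot":[0,0,0]}]}}

```text
time: 21.92
ee_pos: [417.1, 255.2, 67.8]
tcp_rot: [0.708, 0.707, 0.002, 0.002]
ft_force: [8.6, -1.8, -6.6]
opening: 14.8
finger_force: 40.0
```

```bash
python3 - <<'E'
from h import *
s=robot.read_state(); print(s["ee_pos"],s["ft_force"],s["opening"])
for c in("side","top"):
    d=robot.get_image(c); A=cloud(d,np.ones((400,640),bool)); col=d["image"][d["z_map"]>0].astype(int)
    r=[395,255] if c=="x" else proj(d,[435,300,26])[0].round().astype(int)
    u,v=r; print(c,u,v)
    cv2.imwrite(f"pics/{c}4.png",cv2.resize(d["image"][max(0,v-30):v+30,u-40:u+40,::-1],None,fx=9,fy=9,interpolation=cv2.INTER_CUBIC))
    m=(A[:,0]>415)&(A[:,0]<470)&(A[:,1]>296)&(A[:,1]<345)&(A[:,2]>19)&(A[:,2]<45)
    for p,q in zip(A[m],col[m]): print(p.round(1),q)
E
```

```text
[417.064721   255.16724144  67.75284387] [ 8.58387983 -1.78246137 -6.60630912] 14.784486439614252
side 320 295
[446.2 296.1  23.1] [144 138 139]
[442.6 296.8  27.2] [175 168 168]
[444.8 298.5  22.4] [174 168 169]
[441.9 297.8  23.9] [151 145 146]
[445.7 302.5  22.1] [149 143 144]
[442.9 301.7  23.4] [157 152 153]
[443.6 306.2  24. ] [133 136 134]
[442.  303.3  21. ] [118 116 111]
[437.8 310.6  30.4] [146 130  97]
[434.9 310.1  32.1] [126 100  55]
[435.7 314.2  32.3] [169 140  86]
[434.7 310.5  27.5] [129 101  55]
[434.5 316.4  31.3] [111  87  46]
[433.4 312.7  26.5] [89 70 35]
[439.7 318.6  24.4] [132 119  95]
[434.8 321.4  33.3] [117  94  53]
[434.2 316.8  26.5] [96 76 42]
[430.8 311.7  21.7] [94 75 41]
[436.6 323.7  29.6] [140 117  73]
[432.7 325.1  35.3] [112  92  49]
[434.3 316.7  20.7] [89 67 34]
[429.4 314.   21. ] [92 73 37]
[440.2 323.1  19.9] [154 132  96]
[436.5 324.   24.7] [137 107  58]
[433.8 323.1  25.5] [104  85  47]
[432.  320.8  23.6] [100  78  44]
[430.2 318.3  21.4] [104  84  46]
[432.8 324.9  23.8] [107  88  49]
[431.3 321.9  20.4] [111  89  47]
[429.1 320.1  19.5] [98 79 41]
[429.6 324.8  20.9] [111  88  48]
top 232 240
```

View pics/side4.png

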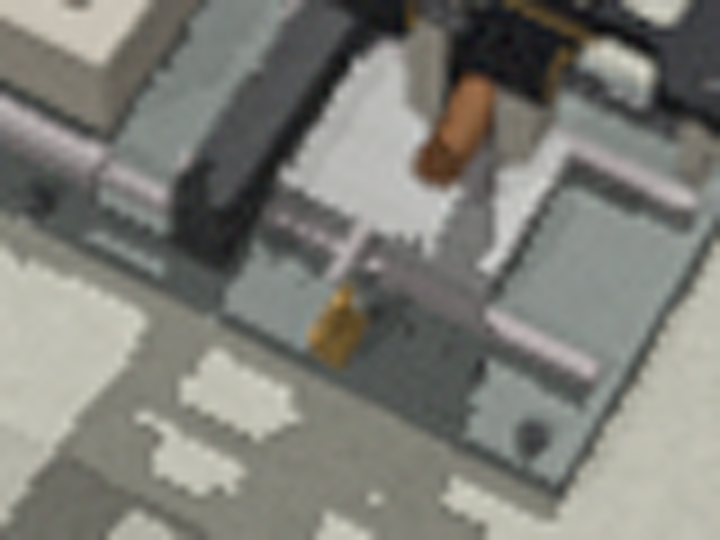

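Call:
{"fn": "play_rows", "kwargs": {"commands": [{"hand":1,"xyz":[0,-0.16,0],"rot":[0,0,0]},{"hand":1,"xyz":[0,-0.16,0],"rot":[0,0,0]},{"hand":1,"xyz":[0,0,0],"rot":[0,0,0]},{"hand":1,"xyz":[0,0,0],"rot":[0,0,0]},{"hand":1,"xyz":[0,0,0],"rot":[0,0,0]}]}}

```text
time: 22.65
ee_pos: [409.5, 255.2, 67.8]
tcp_rot: [0.708, 0.707, 0.003, 0.002]
ft_force: [8.3, -1.7, -6.2]
opening: 14.8
finger_force: 40.0
```

```bash
python3 - <<'E'
from h import *
s=robot.read_state(); print(s["ee_pos"],s["ft_force"],s["opening"])
d=robot.get_image("side"); A=cloud(d,np.ones((400,640),bool)); col=d["image"][d["z_map"]>0].astype(int)
u,v=proj(d,[435,305,26])[0].round().astype(int); print(u,v)
cv2.imwrite("pics/side5.png",cv2.resize(d["image"][v-20:v+20,u-26:u+26,::-1],None,fx=14,fy=14,interpolation=cv2.INTER_CUBIC))
m=(A[:,0]>415)&(A[:,0]<470)&(A[:,1]>296)&(A[:,1]<345)&(A[:,2]>21)&(A[:,2]<45)
for p,q in zip(A[m],col[m]): print(p.round(1),q)
for n,b in(("lid",(480,600,-250,-130,36,60)),("lug",(480,600,-250,-130,70,88)),("low",(520,640,200,310,48,54))):
    P=A[(A[:,0]>b[0])&(A[:,0]<b[1])&(A[:,1]>b[2])&(A[:,1]<b[3])&(A[:,2]>b[4])&(A[:,2]<b[5])]
    print(n,len(P),np.median(P,0).round(1) if len(P) else '')
E
```

```text
[409.52653127 255.16031798  67.75539821] [ 8.31481362 -1.67055381 -6.19796718] 14.797466706178522
319 297
[469.6 300.3  41.9] [41 41 41]
[468.9 296.1  36.4] [32 34 36]
[469.4 300.7  37.2] [28 30 35]
[468.8 296.3  31.4] [29 26 28]
[469.7 305.6  38.9] [34 36 35]
[467.8 303.4  37.3] [34 34 31]
[467.7 298.2  29.6] [39 37 38]
[469.4 311.6  42.5] [39 38 38]
[469.1 306.7  35.6] [35 35 36]
[469.9 300.1  25. ] [26 31 31]
[468.5 297.   21.8] [35 36 31]
[468.4 313.2  40.4] [34 35 34]
[469.9 305.6  27.8] [38 41 42]
[469.2 301.3  22. ] [33 28 32]
[468.7 318.1  41.9] [36 36 37]
[469.9 311.1  30.5] [36 36 35]
[469.6 306.2  23.3] [36 31 35]
[469.9 311.1  25. ] [35 34 38]
[468.1 308.8  23.2] [35 38 35]
[468.8 318.3  31.4] [40 40 41]
[468.8 313.1  23.5] [34 33 33]
[435.9 297.1  28. ] [173 165 167]
[437.7 299.5  24.6] [157 152 152]
[434.5 299.7  27.7] [161 155 157]
[435.4 303.7  27.5] [174 165 162]
[433.5 301.2  25.3] [135 130 131]
[437.  312.   33.2] [160 145 115]
[434.7 310.5  32.9] [176 148  89]
[434.  306.   26.8] [151 129 102]
[436.9 312.3  28.3] [170 142  87]
[434.  311.7  30. ] [144 117  61]
[436.6 318.3  32.3] [178 151 100]
[433.7 317.7  34. ] [135 107  60]
[432.7 314.   29.1] [85 69 37]
[440.1 317.8  22.8] [161 144 108]
[434.3 322.2  34.9] [174 145  86]
[432.5 319.8  32.8] [120  96  53]
[430.5 312.2  22.7] [158 128  73]
[435.8 325.1  32.5] [137 114  71]
[432.4 325.5  36.3] [107  86  45]
[433.2 318.6  24.7] [89 70 38]
[429.1 314.6  22.2] [140 114  62]
[439.6 324.2  22.1] [156 132 100]
[437.2 322.8  22. ] [133 105  54]
[433.  324.5  28.5] [104  82  45]
[429.4 325.3  21.9] [120  98  55]
lid 0 
lug 0 
low 400 [604.5 256.2  50.4]
```

View pics/side5.png

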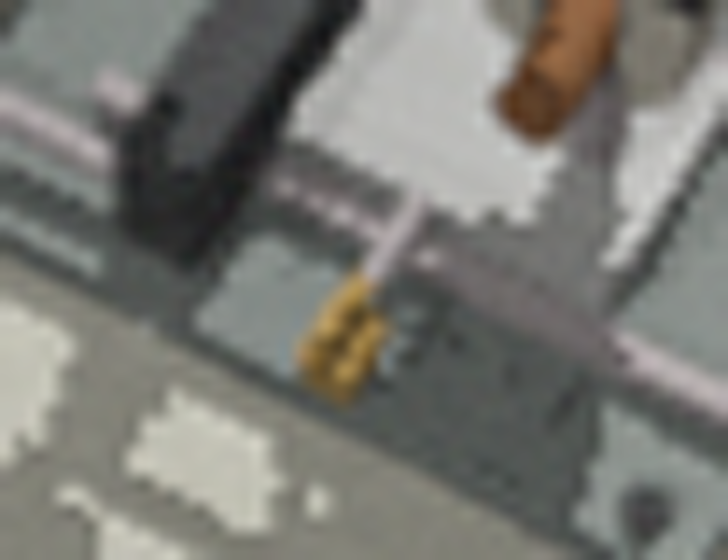

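Call:
{"fn": "play_rows", "kwargs": {"commands": [{"hand":1,"xyz":[0,-0.03,0],"rot":[0,0,0]},{"hand":1,"xyz":[0,0,0],"rot":[0,0,0]},{"hand":1,"xyz":[0,0,0],"rot":[0,0,0]},{"hand":1,"xyz":[0,0,0],"rot":[0,0,0]},{"hand":1,"xyz":[0,0,0],"rot":[0,0,0]},{"hand":1,"xyz":[0,0,0],"rot":[0,0,0]}]}}

```text
time: 23.45
ee_pos: [408.9, 255.1, 67.8]
tcp_rot: [0.708, 0.706, 0.003, 0.002]
ft_force: [10.9, -1.6, -8.1]
opening: 14.7
finger_force: 40.0
```

```bash
python3 - <<'E'
from h import *
s=robot.read_state(); print(s["ee_pos"],s["ft_force"],s["opening"])
d=robot.get_image("top"); A=cloud(d,np.ones((400,640),bool))
ok=False
for n,b in(("lid",(480,600,-250,-130,36,60)),("lug",(480,600,-250,-130,70,88)),("fig",(600,680,-240,-150,40,90)),("ridge",(415,460,308,325,22,45)),("ptr",(415,460,298,306,20,40))):
    P=A[(A[:,0]>b[0])&(A[:,0]<b[1])&(A[:,1]>b[2])&(A[:,1]<b[3])&(A[:,2]>b[4])&(A[:,2]<b[5])]
    print(n,len(P),(P.min(0)+P.max(0)).round()/2 if len(P) else '')
    if n=="lug" and len(P)>40: ok=True
if ok: print(robot.close_job())
E
```

```text
[408.94034133 255.14484267  67.75740449] [10.86977622 -1.5655335  -8.06157378] 14.694349061399596
lid 467 [ 536. -185.   48.]
lug 120 [ 536. -184.   77.]
fig 80 [ 632.5 -196.    62.5]
ridge 3 [435.  321.   29.5]
ptr 0 
the job is handed in; nothing more can be done
None
```

I handed the job in at about 23.5 s. The top half stands upright and released on the bat, about 8 mm from its centre. The gripper holds the T-handle against the spring, with the pointer within about 1 mm of the mark's ridge. The lower half was still in the clamp at the last look. The hand-in call did not report a verdict.

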